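# Lift a garlic bulb with the kitchen tongs and hold it over the pan

## Robot

A 6-joint arm with a two-finger parallel gripper is mounted at the origin on a cart in front of the work surface, level with it; the furniture and walls round the work are solid. World frame = base frame: x ahead of the robot, y to its left, z up, the work surface at z = 0. Lengths are in mm, angles in rad, forces in N, time in s.
With the tool pointing down it reaches from about 300 to 775 mm from the base axis. Payload 14.6 kg.
Tool frame: the origin (TCP) lies midway between the tips of the shut fingers; the grasp point (between the pads) lies behind it (manip.grip_depth is the z of the grasp point in the tool frame, in mm); z points along the fingers, y is the line along which they close (so a half turn about z gives the same grasp; the last joint's range is limited). The gripper opens to 94 mm and grips with 3 to 60 N. Pads are 16 mm wide; open, the fingers measure 119 mm over their backs; the gripper's body (75 mm by 177 mm) begins 78 mm behind the grasp point.
Start: joints at [-1.357, 0.3, 1.521, -0, 1.321, -0.067], TCP at [152.412, -528.451, 205.446] pointing down, gripper open.
Joint ranges: [-3.03, 3.03], [-0.79, 2.21], [0.23, 2.52], [-1.04, 4.18], [0, 3.07], [-2.55, 2.55]. Speed limits (rad/s): [2.22, 2.22, 2.57, 3.14, 3.14, 3.14].

## Interface

Orientations are given as [roll, pitch, yaw] about the fixed x, y, z axes, in that order (R = Rz(yaw) Ry(pitch) Rx(roll)).
In Python, from cell import manip, optics, telemetry, ticket gives the robot as it stands (manip), with the cameras (optics), the readings (telemetry) and the job (ticket).
- The arm moves only by the tool creep_tool, called after "Request:" by a JSON object that holds its "method" and its "body", one argument or row to a line. Schema: {"type":"object","properties":{"rows":{"type":"object","properties":{"dx":{"type":"array","items":{"type":"number"},"minItems":1,"maxItems":5},"dy":{"type":"array","items":{"type":"number"},"minItems":1,"maxItems":5},"dz":{"type":"array","items":{"type":"number"},"minItems":1,"maxItems":5},"rx":{"type":"array","items":{"type":"number"},"minItems":1,"maxItems":5},"ry":{"type":"array","items":{"type":"number"},"minItems":1,"maxItems":5},"rz":{"type":"array","items":{"type":"number"},"minItems":1,"maxItems":5}},"additionalProperties":false,"required":["dx","dy","dz","rx","ry","rz"]},"finger_gap":{"type":"number"},"force":{"type":"number"},"only":{"type":"string"},"quiet":{"type":"boolean"},"lines":{"type":"string"}},"required":["rows"],"additionalProperties":false}. rows is an object with one list for each field, all of the same length, 1 to 5, a row being the entries at one place: dx, dy, dz (the shift in normalised numbers (1 is 250 mm)), rx, ry, rz (a rotation vector in parts of the range, where 1.0 means pi rad); each row is the pose to reach, as a shift and turn from the pose commanded when the call began, along the tool's axes at that moment; what a row does not reach only later rows make up. A row lasts 1/10 s, in which the tool goes at most 50 mm and 0.15 rad, less where a joint would pass 70% of its speed; a pose out of reach is approached as far as the arm can. finger_gap is the finger opening in mm, set as the call begins (left out keeps the last). The fingers move at their own pace and stop on an object; force is the grip in N (left out, the last holds). Time passes only in rows, so rows that do not move let the fingers close. The tool returns the time, the measured TCP pose, the force, the opening and the grip force at its end. only (a regular expression) keeps the lines of the reply that match it, lines (a string "A,B") keeps lines A to B, and quiet returns only ok. Shift and turn numbers lie between -1 and 1, and a call with a number outside is refused. Input that does not fit is refused with a message, and nothing moves.
- telemetry.read_state(): the state, without advancing time (a new reading comes with each control period).
- optics.camera(name): name is "scene" or "side" or "wrist"; returns (picture, depth): 384x512x3 uint8, red, green, blue; 384x512 float32, mm along the optical axis (not along the pixel's ray), 0 where there is no reading.
- optics.camera_info(name): a dict with "K" (3x3 intrinsics, pixels), "dist" ([k1, k2, p1, p2, k3] as OpenCV has them; the pictures are not rectified), "rvec" (rotation vector, rad) and "tvec" (3), from world to camera coordinates, as OpenCV has them; the wrist camera has in their place "mount" (4x4, takes a point from camera to tool coordinates, whose origin is the TCP and whose axes are the flange's). Camera axes: x right, y down, z forward; pixel columns grow to the right and rows downward; lengths in mm; the calibration is good to about 2 mm. A picture is of the moment at which its call begins: read the wrist's pose just before it. camera_info takes no time and is no camera call.
- ticket.sign_off(): hands the job in; it is judged then, once.
The state is a dict: "clock": time; "joints": joint angles; "qd": joint speeds; "effort": joint torques, N m; "eef_pos": TCP position; "eef_rot": TCP orientation; "wrist_force": force on the tool from outside, world axes, zero at the start; "moment": the same for the moment, N m; "finger_gap": finger opening in mm; "finger_force": force on a finger pad.
Only numpy, scipy, OpenCV 4.12 (cv2) and the standard library are available. Lean on these libraries where they do the work, as an engineer would, in place of code of your own. Each camera call takes 0.05 s, during which the arm holds its last target. There are 200 camera calls.

## Task

The garlic is going into the pan: pick up the kitchen tongs, close them on the garlic bulb, lift it and hold it over the middle of the frying pan, above the rim without touching the pan and no more than about 15 cm over it. Touch the garlic with the tongs only, not with the gripper itself, and leave the lemon, mug and onion where they stand. Finish while holding: keep the tongs closed on the bulb, still, and do not drop it in or put anything down.

Things in the scene. Friction and masses are not known exactly. Their poses are not given: they have to be found in the camera images.
- tongs: steel kitchen tongs with blue grip panels, 276 mm long, 0.13 kg, lying flat, sprung open. Origin on the hinge axis at the tail, at the underside; z up. x: centre line, hinge to tips; the arms open and close alike along y. A hanging ring reaches 36 mm behind the origin. Each arm ends in an upright oval loop of 5 mm wire, x = 188 to 240 mm, z = 0 to 31 mm.
- tongs_grip (a point): midway between the blue grip panels, 105 mm from the hinge, 15.5 mm above the underside; axes as tongs. Panels: x = 74 to 136 mm, 24 mm high, 59 mm apart over their outer faces at rest. Grip here from above, fingers closing along y: at 53 mm the tongs stay in hand with the loops about 80 mm apart inside; 1 mm less here brings the loops 2 mm closer. Closed on the bulb: about 34 mm here.
- tongs_tips (a point): midway between the wire loops, 214 mm from the hinge, 15.5 mm above the tongs' underside; axes as tongs. The loops are 94 mm apart inside at rest. Bring this point to the middle of the bulb's widest part, the loops either side of it, and close.
- tongs_left (a joint): closing angle of the tongs' left (y > 0) arm, rad: 0 sprung open, about 0.09 to 0.12 when closed on the garlic, 0.2 fully closed; the right arm moves by the same angle. The spring asks for 9 N at the panels at 0, 10 N at 0.1; more grip than that squeezes the bulb.
- garlic: whitish garlic bulb standing stem up, 60 mm across and 59 mm high, 0.03 to 0.06 kg; widest 18 to 30 mm above its underside. Origin at the centre of its underside, z up. It can stand in either of two places, the lemon in the other.
- pan: small black frying pan, fixed; it stands on the gas hob's grate (underside at z = 43 mm); origin at its underside, 56 mm from the bowl's centre towards the handle; the handle runs along the pan's -y and rises to 109 mm above the underside.
- pan_middle (a point): centre of the pan's round bowl (212 mm across), at rim height, 50 mm above the pan's underside.
- lemon: yellow lemon, 72 x 55 x 56 mm, lying loose on the worktop; leave it. Origin at its underside.
- mug: small white mug, 62 mm across, 50 mm high, standing loose behind the work; leave it. Origin at its underside.
- onion: red onion, 78 mm across, 84 mm high, standing loose behind the work; leave it. Origin at its underside.

How it is judged:
By the outcome, as a careful person would: the job done as asked, in the order asked, and still so for the second after the job is handed in, while the arm keeps its last pose, push and grip.
It also fails if it takes over 48 s, if anything falls off the work surface, if the arm or the gripper's body presses on something with over 40 N, if the wrist force passes 120 N, or if a joint passes its speed limit or range.

## Working session

There is one attempt and no reset: what is moved stays moved. The work goes in short steps, Python scripts to look and compute and a tool call to move; the robot and the scene stay as the last step left them, time stands still between calls to the robot, and variables do not carry over. Pictures are saved under pics/ and viewed, at most 10 in all, crops included, and the job is handed in when it is done.

```bash
ls; mkdir -p pics
```

Run:
```python
from cell import manip, optics, telemetry, ticket
import cv2,numpy as np
s=telemetry.read_state();print(s['eef_pos'],s['eef_rot'],s['clock'],manip.grip_depth)
for n in ("scene","side"):
    p,d=optics.camera(n);np.savez(f"pics/{n}0.npz",p=p,d=d);cv2.imwrite(f"pics/{n}0.png",p[:,:,::-1]);print(optics.camera_info(n))
a=cv2.imread("pics/scene0.png");b=cv2.imread("pics/side0.png")
print(optics.camera_info("wrist"))
```

```text
cell.py
pics
[ 152.34742664 -528.1921344   204.86404857] [-3.14040148e+00 -7.94860568e-05  2.80797227e-01] 0.0 -18.8
{'K': array([[405.67317887,   0.        , 255.44308224],
       [  0.        , 405.67317887, 191.52570162],
       [  0.        ,   0.        ,   1.        ]]), 'dist': array([-0.07185052,  0.        ,  0.        ,  0.        ,  0.        ]), 'rvec': array([ 0.7479385 , -2.61018032,  1.12022616]), 'tvec': array([ 460.26167302,  329.05517996, 1008.01905346])}
{'K': array([[435.3231312 ,   0.        , 250.17044567],
       [  0.        , 435.3231312 , 190.67373185],
       [  0.        ,   0.        ,   1.        ]]), 'dist': array([-0.02303643,  0.        ,  0.        ,  0.        ,  0.        ]), 'rvec': array([ 2.5044708 , -0.49765394,  0.1592061 ]), 'tvec': array([-559.04192187,  161.53249962, 1044.69750509])}
{'K': array([[289.99642621,   0.        , 255.1552063 ],
       [  0.        , 289.99642621, 190.3012622 ],
       [  0.        ,   0.        ,   1.        ]]), 'dist': array([-0.05046403,  0.        ,  0.        ,  0.        ,  0.        ]), 'mount': array([[-3.08938172e-04, -9.67469127e-01, -2.52988917e-01,
         7.31682045e+01],
       [ 9.99999939e-01, -2.57679112e-04, -2.35747749e-04,
         1.20376576e+00],
       [ 1.62888709e-04, -2.52988975e-01,  9.67469148e-01,
        -1.80235656e+02],
       [ 0.00000000e+00,  0.00000000e+00,  0.00000000e+00,
         1.00000000e+00]])}
```

View pics/scene0.png

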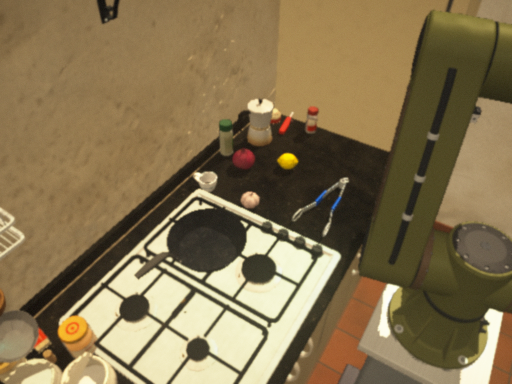

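View pics/side0.png

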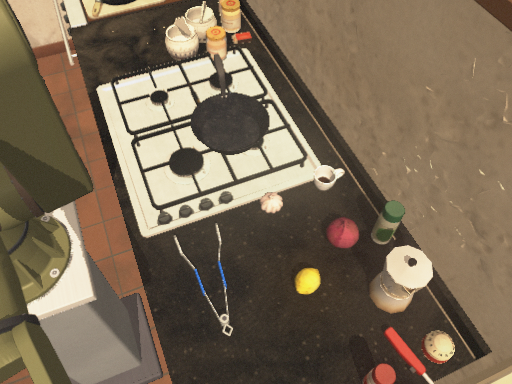

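The scene view shows the tongs' hinge at about (345,183) and their loops at (298,216) and (327,232). The garlic is at (250,200), the lemon at (288,161) and the pan at (207,240). In the side view the hinge is at (224,322), the loops at (178,240) and (217,228), the garlic at (271,202) and the pan at (230,124).

Create h.py:
```python
import cv2,numpy as np
from cell import manip, optics, telemetry, ticket
from scipy.spatial.transform import Rotation as Ro
def cloud(n,d,pose=None):
    "world xyz of every pixel from depth"
    I=optics.camera_info(n);h,w=d.shape
    v,u=np.mgrid[:h,:w];uv=np.stack([u,v],-1).reshape(-1,1,2).astype(float)
    r=cv2.undistortPoints(uv,I['K'],I['dist']).reshape(h,w,2)
    P=np.dstack([r,np.ones((h,w))])*d[...,None]
    if pose is None:
        R=cv2.Rodrigues(I['rvec'])[0];return (P-I['tvec'])@R
    M=I['mount'];P=P@M[:3,:3].T+M[:3,3]
    return P@Ro.from_euler('xyz',pose[1]).as_matrix().T+pose[0]
```

Create m.py:
```python
from h import *
for n in("scene","side"):
    z=np.load(f"pics/{n}0.npz");p,d=z['p'],z['d'];X=cloud(n,d)
    hsv=cv2.cvtColor(p,cv2.COLOR_RGB2HSV);H,S,V=[hsv[...,i].astype(int) for i in range(3)]
    ok=d>0
    m=(H>100)&(H<125)&(S>130)&(V>80)&ok&(abs(X[...,2])<60)
    k,l,st,c=cv2.connectedComponentsWithStats(m.astype(np.uint8))
    for i in range(1,k):
        if st[i,4]>20:
            q=X[l==i];print(n,'blue',st[i,4],c[i].round(),np.median(q,0).round(1),q.min(0).round(),q.max(0).round())
    W={'scene':{'garlic':(250,200),'lemon':(288,161),'onion':(243,158),'mug':(207,181)},'side':{'garlic':(271,202),'lemon':(307,281),'onion':(343,233),'mug':(325,177)}}[n]
    for nm,(u,v) in W.items():
        s=np.s_[v-18:v+19,u-18:u+19];q=X[s][(ok[s])&(X[s][...,2]>8)]
        print(n,nm,len(q),'mean',np.median(q,0).round(),np.percentile(q,3,axis=0).round(),np.percentile(q,97,axis=0).round())
    # rim of pan
    u,v={'scene':(207,238),'side':(230,124)}[n];s=np.s_[v-45:v+45,u-55:u+55];q=X[s][ok[s]&(X[s][...,2]>86)&(X[s][...,2]<100)]
    A=np.c_[2*q[:,:2],np.ones(len(q))];b=(q[:,:2]**2).sum(1)
    for _ in range(6):
        t=np.linalg.lstsq(A,b,rcond=None)[0];r=np.sqrt(t[2]+t[:2]@t[:2]);e=abs(np.hypot(*(q[:,:2]-t[:2]).T)-r);A=A[e<15] if 0 else A
        g=e<max(8,np.percentile(e,85));q,A,b=q[g],A[g],b[g]
    print(n,'pan',t[:2],r,len(q))
    for pt in {'scene':[(345,183),(298,216),(327,232)],'side':[(224,319),(178,240),(217,228)]}[n]:
        # ray on z=15
        I=optics.camera_info(n);r=np.r_[cv2.undistortPoints(np.float64([[pt]]),I['K'],I['dist']).ravel(),1];R=cv2.Rodrigues(I['rvec'])[0]
        o=-R.T@I['tvec'];dd=R.T@r;print(n,pt,(o+dd*(15-o[2])/dd[2]).round())
```

```bash
python3 m.py
```

```text
scene blue 54 [320. 197.] [ 438.6 -233.1   18.8] [ 434. -289.   -5.] [ 456. -200.   32.]
scene blue 52 [336. 203.] [ 383.4 -235.4   21.1] [ 380. -282.   -4.] [ 397. -200.   31.]
scene garlic 439 mean [613. -71.  30.] [ 572. -111.    9.] [652.  43.  91.]
scene lemon 236 mean [ 604. -310.   41.] [ 581. -339.   15.] [ 634. -296.   55.]
scene onion 522 mean [ 745. -241.   46.] [ 708. -376.   11.] [ 827. -212.   71.]
scene mug 611 mean [787. -79.  26.] [ 730. -142.    9.] [872.  -5.  50.]
scene pan [605.39695858 146.30782479] 104.54955251977402 553
scene (345, 183) [ 398. -341.   15.]
scene (298, 216) [ 463. -122.   15.]
scene (327, 232) [ 360. -111.   15.]
side blue 66 [222. 273.] [ 437.4 -230.9   25.8] [ 434. -264.   -1.] [ 442. -198.   30.]
side blue 68 [199. 281.] [ 382.8 -232.8   25.6] [ 381. -262.   -1.] [ 386. -199.   31.]
side garlic 544 mean [620. -99.  31.] [ 594. -126.    8.] [678. -49.  49.]
side lemon 555 mean [ 605. -334.   45.] [ 581. -353.   27.] [ 635. -307.   55.]
side onion 774 mean [ 733. -260.   54.] [ 707. -286.   28.] [ 768. -224.   72.]
side mug 605 mean [788. -80.  30.] [ 751. -117.    9.] [826. -17.  50.]
side pan [605.02937838 142.04050218] 104.3493930320024 526
side (224, 319) [ 405. -333.   15.]
side (178, 240) [ 370. -109.   15.]
side (217, 228) [ 469. -114.   15.]
```

Run:
```python
import cv2
a=cv2.imread("pics/side0.png")[185:345,150:330];b=cv2.imread("pics/scene0.png")[150:250,180:370]
a=cv2.resize(a,None,fx=3.3,fy=3.3);b=cv2.resize(b,None,fx=2,fy=2)
cv2.imwrite("pics/cropA.png",a)
```

```text
(no output)
```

View pics/cropA.png

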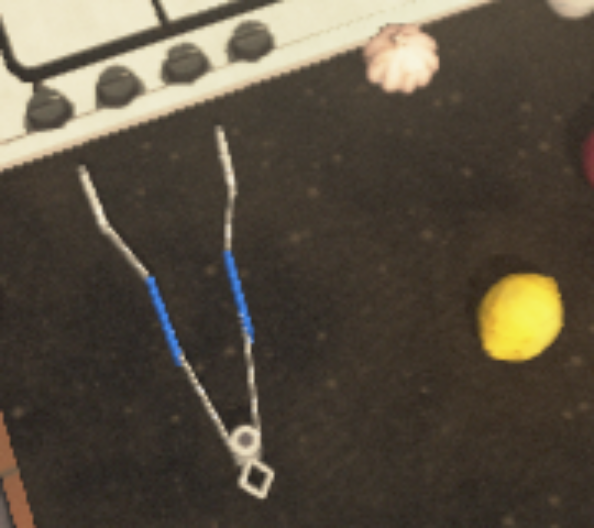

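Side crop (3.3x, offset (150,185)): the hinge circle is at crop pixel (246,440), and the loop ends are at (82,168) and (220,128). The garlic, at (402,58), stands against the hob edge. I'll refine the numbers and check the hob's edge and height.

Create m2.py:
```python
from h import *
def ray(n,pt,z):
    I=optics.camera_info(n);r=np.r_[cv2.undistortPoints(np.float64([[pt]]),I['K'],I['dist']).ravel(),1];R=cv2.Rodrigues(I['rvec'])[0]
    o=-R.T@I['tvec'];dd=R.T@r;return (o+dd*(z-o[2])/dd[2])
for n in("scene","side"):
    z=np.load(f"pics/{n}0.npz");p,d=z['p'],z['d'];X=cloud(n,d)
    u,v={'scene':(250,200),'side':(271,202)}[n]
    q=X.reshape(-1,3)[(d>0).ravel()]
    # height profile across the hob edge
    for x in (560,):
        print(n,[(y,np.median(q[(abs(q[:,0]-x)<12)&(abs(q[:,1]-y)<4)][:,2]).round(1)) for y in range(-110,0,6)])
    hsv=cv2.cvtColor(p,cv2.COLOR_RGB2HSV)
    bx=np.zeros(d.shape,bool);bx[v-18:v+19,u-18:u+19]=1
    b=p.astype(int)
    m=bx&(X[...,2]>14)&(b[...,0]>90)&(b[...,0]-b[...,2]>15)&(abs(X[...,0]-618)<50)&(abs(X[...,1]+95)<45)
    k,l,st,c=cv2.connectedComponentsWithStats(m.astype(np.uint8));i=1+st[1:,4].argmax()
    print(n,'garlic px',st[i],c[i],'ray z=28',ray(n,c[i],28).round(1)); g=X[l==i]
    # sphere-ish circle fit on surface points around widest part
    s=g[(g[:,2]>15)&(g[:,2]<32)]
    t=np.linalg.lstsq(np.c_[2*s[:,:2],np.ones(len(s))],(s[:,:2]**2).sum(1),rcond=None)[0];print('circ',t[:2],np.sqrt(t[2]+t[:2]@t[:2]),len(s),g.min(0).round(),g.max(0).round())
    # axis circles through camera: known radius 30
    from scipy.optimize import least_squares
    f=least_squares(lambda c:np.hypot(s[:,0]-c[0],s[:,1]-c[1])-29,[618,-95],loss='soft_l1');print('r29',f.x.round(1))
    q=X.reshape(-1,3)
    print(n,'loops',[ray(n,a,15.5).round() for a in ([(174.8,235.9),(216.7,223.8),(224.5,318.3)] if n=='side' else [])])
```

```bash
python3 m2.py
```

```text
scene [(-110, np.float64(0.1)), (-104, np.float64(-0.8)), (-98, np.float64(-1.0)), (-92, np.float64(-1.0)), (-86, np.float64(-0.0)), (-80, np.float64(0.0)), (-74, np.float64(0.0)), (-68, np.float64(3.3)), (-62, np.float64(8.0)), (-56, np.float64(9.5)), (-50, np.float64(9.8)), (-44, np.float64(7.7)), (-38, np.float64(4.1)), (-32, np.float64(nan)), (-26, np.float64(nan)), (-20, np.float64(3.6)), (-14, np.float64(5.4)), (-8, np.float64(31.3)), (-2, np.float64(28.3))]
scene garlic px [241 192  19  16 234] [249.74786325 199.49145299] ray z=28 [619.7 -92.8  28. ]
circ [622.13323314 -96.44384952] 26.332441797524854 92 [ 593. -123.   14.] [650. -66.  57.]
r29 [624.2 -99.1]
scene loops []
side [(-110, np.float64(-0.1)), (-104, np.float64(-0.5)), (-98, np.float64(-0.6)), (-92, np.float64(-1.2)), (-86, np.float64(-1.3)), (-80, np.float64(-0.5)), (-74, np.float64(-0.3)), (-68, np.float64(-0.2)), (-62, np.float64(8.7)), (-56, np.float64(10.2)), (-50, np.float64(9.9)), (-44, np.float64(5.6)), (-38, np.float64(4.0)), (-32, np.float64(3.5)), (-26, np.float64(4.5)), (-20, np.float64(5.1)), (-14, np.float64(28.6)), (-8, np.float64(5.2)), (-2, np.float64(5.5))]
side garlic px [260 192  23  21 373] [271.1769437  201.85254692] ray z=28 [ 620.6 -102.    28. ]
circ [622.00817906 -99.48619432] 26.614329107824652 109 [ 593. -128.   15.] [651. -73.  57.]
r29 [623.5 -96.9]
side loops [array([366., -95.,  16.]), array([ 473., -103.,   16.]), array([ 407., -332.,   16.])]
  return _methods._mean(a, axis=axis, dtype=dtype,
  ret = ret.dtype.type(ret / rcount)
```

Add to h.py:
```python
def go(x,y,z,yaw):
    "shift and turn in tool axes from the measured pose to a tool-down target"
    s=telemetry.read_state();R=Ro.from_euler('xyz',s['eef_rot']);T=Ro.from_euler('xyz',[np.pi,0,yaw])
    print('t',round(s['clock'],2),'at',s['eef_pos'].round(1),s['eef_rot'].round(3),'gap',round(s['finger_gap'],1),'f',s['wrist_force'].round(1))
    print('shift',R.inv().apply(np.array([x,y,z])-s['eef_pos']).round(1),'turn',(R.inv()*T).as_rotvec().round(3))
```

```bash
python3 -c "
from h import *
go(410,-232,170,1.499)"
```

```text
t 0.1 at [ 152.4 -528.2  205. ] [-3.141 -0.     0.281] gap 94.1 f [-0.7 -0.4  0.3]
shift [ 329.6 -213.2   35.2] turn [-1.000e-03 -1.000e-03 -1.218e+00]
```

Careful with the scale: shifts go in shares of 250 mm and turns go in shares of pi rad. That gives: 165 mm / 250 = 0.66, 140 mm / 250 = 0.56, -0.61 rad / 3.1416 = -0.1942.

Request:
{"method": "creep_tool", "body": {
  "rows": {"dx": [0.14, 0.28, 0.42, 0.56, 0.66], "dy": [-0.088, -0.18, -0.272, -0.36, -0.428], "dz": [0, 0.02, 0.04, 0.06, 0.072], "rx": [0, 0, 0, 0, 0], "ry": [0, 0, 0, 0, 0], "rz": [-0.0382, -0.0764, -0.1146, -0.1528, -0.1942]},
  "finger_gap": 94
}}

```text
clock: 0.6
eef_pos: [282.3, -378.0, 186.9]
eef_rot: [-3.141, -0.0, 0.897]
wrist_force: [-0.1, -0.7, -0.5]
finger_gap: 93.8
finger_force: 0.0
```

```bash
python3 -c "
from h import *
go(410,-232,170,1.499)"
```

```text
t 0.6 at [ 282.3 -378.   186.9] [-3.141 -0.     0.897] gap 93.8 f [-0.1 -0.7 -0.5]
shift [193.7   8.6  17. ] turn [-0.001 -0.001 -0.602]
```

In the tool's units: 193.5 mm / 250 = 0.774, 160 mm / 250 = 0.64, -0.602 rad / 3.1416 = -0.1916.

Request:
{"method": "creep_tool", "body": {
  "rows": {"dx": [0.16, 0.32, 0.48, 0.64, 0.774], "dy": [0.008, 0.016, 0.024, 0.032, 0.034], "dz": [0.016, 0.032, 0.048, 0.064, 0.068], "rx": [0, 0, 0, 0, 0], "ry": [0, 0, 0, 0, 0], "rz": [-0.0382, -0.0764, -0.1146, -0.1528, -0.1916]}
}}

```text
clock: 1.1
eef_pos: [410.4, -233.0, 169.9]
eef_rot: [-3.141, -0.0, 1.498]
wrist_force: [0.3, -0.4, 0.8]
finger_gap: 93.9
finger_force: 0.0
```

Request:
{"method": "creep_tool", "body": {
  "rows": {"dx": [0], "dy": [0], "dz": [0], "rx": [0], "ry": [0], "rz": [0]}
}}

```text
clock: 1.2
eef_pos: [411.1, -232.3, 170.0]
eef_rot: [-3.141, -0.001, 1.5]
wrist_force: [-0.1, -0.7, -0.4]
finger_gap: 94.1
finger_force: 0.0
```

Run:
```python
from h import *
go(410,-232,3,1.499)
s=telemetry.read_state();p,d=optics.camera('wrist');cv2.imwrite('pics/w1.png',p[...,::-1])
X=cloud('wrist',d,(s['eef_pos'],s['eef_rot']));np.savez('pics/w1.npz',p=p,d=d,X=X)
hsv=cv2.cvtColor(p,cv2.COLOR_RGB2HSV).astype(int);H,S,V=[hsv[...,i] for i in range(3)]
m=(H>100)&(H<125)&(S>130)&(V>80)&(d>0)
k,l,st,c=cv2.connectedComponentsWithStats(m.astype(np.uint8))
for i in range(1,k):
    if st[i,4]>60:
        q=X[l==i];print(st[i],c[i].round(),np.median(q,0).round(1),np.percentile(q,2,axis=0).round(),np.percentile(q,98,axis=0).round())
```

```text
t 1.2 at [ 411.1 -232.3  170. ] [-3.141e+00 -1.000e-03  1.500e+00] gap 94.1 f [-0.1 -0.7 -0.4]
shift [ 1.00e-01 -1.00e+00  1.67e+02] turn [-0.001 -0.001  0.001]
[227 153   9  54 301] [232. 177.] [ 385.  -226.8   27.9] [ 379. -260.    0.] [ 388. -201.   30.]
[276 152   8  54 309] [279. 177.] [ 439.  -230.4   27.9] [ 435. -263.    1.] [ 446. -204.   30.]
```

View pics/w1.png

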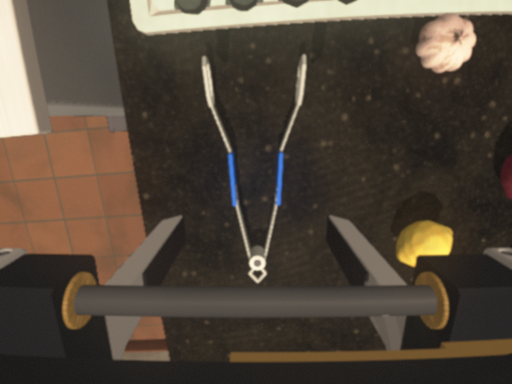

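The wrist view shows the tongs centred: panels at (232,177) and (279,177), hinge at (257,263), loops at (208,80) and (302,78). The garlic is at (446,44). I'll descend with a 1 mm correction.

In the tool's units: 155 mm / 250 = 0.62, 140 mm / 250 = 0.56.

Request:
{"method": "creep_tool", "body": {
  "rows": {"dx": [0, 0, 0, 0, 0], "dy": [0.004, 0.004, 0.004, 0.004, 0.004], "dz": [0.16, 0.32, 0.46, 0.56, 0.62], "rx": [0, 0, 0, 0, 0], "ry": [0, 0, 0, 0, 0], "rz": [0, 0, 0, 0, 0]}
}}

```text
clock: 1.75
eef_pos: [409.1, -235.3, 13.4]
eef_rot: [-3.139, -0.001, 1.49]
wrist_force: [-0.0, 0.1, 1.5]
finger_gap: 93.9
finger_force: 0.0
```

Request:
{"method": "creep_tool", "body": {
  "rows": {"dx": [0, 0, 0, 0], "dy": [0, 0, 0, 0], "dz": [0.02, 0.036, 0.048, 0.048], "rx": [0, 0, 0, 0], "ry": [0, 0, 0, 0], "rz": [0, 0, 0, 0]}
}}

```text
clock: 2.15
eef_pos: [410.7, -235.1, 3.8]
eef_rot: [3.141, 0.0, 1.492]
wrist_force: [-0.6, 0.4, 0.8]
finger_gap: 94.1
finger_force: 0.0
```

In the tool's units: 2 mm / 250 = 0.008, 1 mm / 250 = 0.004, -0.008 rad / 3.1416 = -0.0025.

Request:
{"method": "creep_tool", "body": {
  "rows": {"dx": [0.008, 0.008], "dy": [0.004, 0.004], "dz": [0.004, 0.004], "rx": [0, 0], "ry": [0, 0], "rz": [-0.0025, -0.0025]}
}}

```text
clock: 2.35
eef_pos: [412.0, -232.9, 2.8]
eef_rot: [3.141, 0.0, 1.501]
wrist_force: [-0.2, -0.4, 0.3]
finger_gap: 94.1
finger_force: 0.0
```

Request:
{"method": "creep_tool", "body": {
  "rows": {"dx": [0, 0, 0, 0, 0], "dy": [0, 0, 0, 0, 0], "dz": [0, 0, 0, 0, 0], "rx": [0, 0, 0, 0, 0], "ry": [0, 0, 0, 0, 0], "rz": [0, 0, 0, 0, 0]},
  "finger_gap": 53,
  "force": 15
}}

```text
clock: 2.85
eef_pos: [411.7, -233.0, 2.5]
eef_rot: [3.142, -0.0, 1.501]
wrist_force: [0.3, 0.5, 0.4]
finger_gap: 57.4
finger_force: 9.3
```

```bash
python3 -c "
from h import *
go(412,-232,3,1.5)"
```

```text
t 2.85 at [ 411.7 -233.     2.5] [ 3.142 -0.     1.501] gap 57.4 f [0.3 0.5 0.4]
shift [ 1.   0.2 -0.5] turn [ 0.    -0.     0.001]
```

Request:
{"method": "creep_tool", "body": {
  "rows": {"dx": [0, 0, 0], "dy": [0, 0, 0], "dz": [0, 0, 0], "rx": [0, 0, 0], "ry": [0, 0, 0], "rz": [0, 0, 0]},
  "finger_gap": 53,
  "force": 20
}}

```text
clock: 3.15
eef_pos: [411.8, -232.9, 2.5]
eef_rot: [3.142, -0.0, 1.501]
wrist_force: [0.1, 1.1, 1.3]
finger_gap: 53.1
finger_force: 9.7
```

Request:
{"method": "creep_tool", "body": {
  "rows": {"dx": [0, 0, 0, 0, 0], "dy": [0, 0, 0, 0, 0], "dz": [-0.04, -0.1, -0.18, -0.28, -0.388], "rx": [0, 0, 0, 0, 0], "ry": [0, 0, 0, 0, 0], "rz": [0, 0, 0, 0, 0]}
}}

```text
clock: 3.65
eef_pos: [411.4, -232.8, 100.7]
eef_rot: [-3.141, -0.0, 1.501]
wrist_force: [-1.1, 0.7, -1.0]
finger_gap: 53.1
finger_force: 8.9
```

Request:
{"method": "creep_tool", "body": {
  "rows": {"dx": [0, 0, 0], "dy": [0, 0, 0], "dz": [-0.06, -0.1, -0.1], "rx": [0, 0, 0], "ry": [0, 0, 0], "rz": [0, 0, 0]}
}}

```text
clock: 3.95
eef_pos: [412.1, -233.2, 125.7]
eef_rot: [3.14, 0.001, 1.501]
wrist_force: [0.4, 0.2, -1.2]
finger_gap: 53.2
finger_force: 8.9
```

Create look.py:
```python
from h import *
import sys
s=telemetry.read_state();p,d=optics.camera('wrist');n=sys.argv[1];cv2.imwrite(f'pics/{n}.png',p[...,::-1])
X=cloud('wrist',d,(s['eef_pos'],s['eef_rot']));np.savez(f'pics/{n}.npz',p=p,d=d,X=X)
```

```bash
python3 look.py w2; python3 -c "
from h import *
go(412,-232,3,1.5)"
```

```text
t 4.0 at [ 411.7 -233.   124.6] [3.141 0.    1.501] gap 53.0 f [ 0.3 -0.4 -1.2]
shift [  1.    0.2 121.6] turn [0.    0.    0.001]
```

View pics/w2.png

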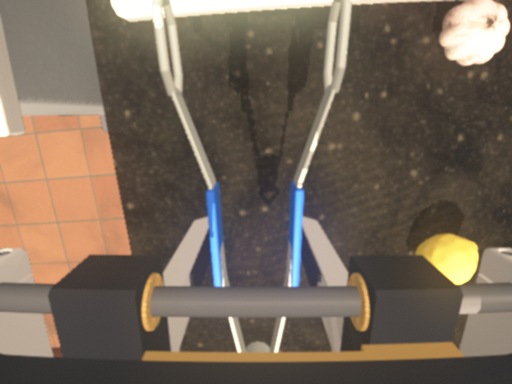

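The wrist view shows the tongs lifted level and symmetric: panel fronts at (213,187) and (299,187), loops at about (168,45) and (340,45). I'll measure the loops in the tool frame to fix the tips point.

Run:
```python
from h import *
z=np.load('pics/w2.npz');p,d=z['p'],z['d'];T=cloud('wrist',d,(np.zeros(3),np.zeros(3)))
hsv=cv2.cvtColor(p,cv2.COLOR_RGB2HSV).astype(int)
bl=(hsv[...,0]>100)&(hsv[...,0]<125)&(hsv[...,1]>130)&(hsv[...,2]>60)&(d>0)
for side in (0,1):
    S=np.zeros(d.shape,bool);S[:,(0 if side==0 else 255):(255 if side==0 else 400)]=1
    m=bl&S&(T[...,2]<30); q=T[m];print('panel',np.median(q,0).round(1),np.percentile(q,2,axis=0).round(1),np.percentile(q,98,axis=0).round(1))
    m=S&(d>0)&(abs(T[...,2])<45)&(T[...,0]>80); q=T[m];print('loop',len(q),np.median(q,0).round(1),np.percentile(q,1,axis=0).round(1),np.percentile(q,99,axis=0).round(1))
    for a in range(70,150,10):
        w=q[abs(q[:,0]-a)<5]
        if len(w):print(a,len(w),'y',w[:,1].min().round(),w[:,1].max().round(),'z',np.percentile(w[:,2],[3,97]).round())
```

```text
panel [ 13.7 -22.6 -25.3] [-22.3 -26.5 -27. ] [ 31.2 -20.9  -8. ]
loop 1867 [106.7 -45.2 -23.2] [ 80.8 -49.2 -30.7] [130.5 -41.4  -1.3]
80 127 y -46.0 -41.0 z [-23.  -8.]
90 347 y -47.0 -41.0 z [-30.  -4.]
100 390 y -48.0 -42.0 z [-31.  -1.]
110 403 y -49.0 -43.0 z [-30.  -2.]
120 408 y -50.0 -44.0 z [-30.  -2.]
130 192 y -50.0 -44.0 z [-28.  -4.]
panel [ 13.2  22.7 -24.8] [-22.8  22.2 -27.3] [31.9 27.2 -5.5]
loop 1825 [107.   42.3 -22.8] [ 80.9  38.8 -30.3] [131.1  45.8  -1.1]
80 114 y 38.0 44.0 z [-23.  -8.]
90 338 y 39.0 45.0 z [-29.  -4.]
100 386 y 40.0 45.0 z [-30.  -1.]
110 395 y 40.0 46.0 z [-30.  -1.]
120 415 y 40.0 46.0 z [-30.  -2.]
130 177 y 41.0 46.0 z [-29.  -3.]
```

Create g.py:
```python
from h import *
import sys
from scipy.optimize import least_squares
def gar(n):
    z=np.load(f'pics/{n}.npz');p,X=z['p'].astype(int),z['X']
    m=(p[...,0]-p[...,2]>12)&(p[...,0]>90)&(X[...,2]>14)&(X[...,2]<62)&(abs(X[...,0]-620)<45)&(abs(X[...,1]+97)<45)
    g=X[m];s=g[(g[:,2]>16)&(g[:,2]<32)]
    f=least_squares(lambda c:np.hypot(s[:,0]-c[0],s[:,1]-c[1])-29.5,[620,-97],loss='soft_l1')
    t=g[g[:,2]>g[:,2].max()-8]
    print(n,len(g),len(s),'r29',f.x.round(1),'top',t.mean(0).round(1),g.min(0).round(),g.max(0).round())
for n in sys.argv[1:]:gar(n)
```

```bash
python3 g.py w1 w2; python3 -c "
from h import *
go(586,-199,125,1.222)"
```

```text
w1 2602 578 r29 [625.2 -97.8] top [618.3 -99.3  56. ] [ 593. -128.   16.] [648. -70.  61.]
w2 2440 813 r29 [625.1 -97.6] top [617.  -99.5  56.6] [ 592. -127.   15.] [649. -71.  61.]
t 4.0 at [ 411.7 -233.   124.6] [3.141 0.    1.501] gap 53.0 f [ 0.3 -0.4 -1.2]
shift [ 46.1 171.5  -0.4] turn [0.    0.    0.279]
```

In the tool's units: 150 mm / 250 = 0.6, 120 mm / 250 = 0.48, 0.25 rad / 3.1416 = 0.0796.

Request:
{"method": "creep_tool", "body": {
  "rows": {"dx": [0.02, 0.048, 0.084, 0.128, 0.16], "dy": [0.06, 0.18, 0.312, 0.48, 0.6], "dz": [0, 0, 0, 0, 0], "rx": [0, 0, 0, 0, 0], "ry": [0, 0, 0, 0, 0], "rz": [0.0095, 0.0255, 0.0446, 0.0637, 0.0796]}
}}

```text
clock: 4.5
eef_pos: [565.7, -202.7, 122.9]
eef_rot: [-3.14, -0.0, 1.249]
wrist_force: [-1.2, 0.4, -0.4]
finger_gap: 53.1
finger_force: 8.9
```

Request:
{"method": "creep_tool", "body": {
  "rows": {"dx": [0], "dy": [0], "dz": [0], "rx": [0], "ry": [0], "rz": [0]}
}}

```text
clock: 4.6
eef_pos: [566.1, -202.3, 122.4]
eef_rot: [-3.14, -0.0, 1.251]
wrist_force: [-0.8, -0.3, -2.0]
finger_gap: 53.1
finger_force: 8.9
```

```bash
python3 -c "
from h import *
go(585,-200.5,125,1.222)"
```

```text
t 4.6 at [ 566.1 -202.3  122.4] [-3.14  -0.     1.251] gap 53.1 f [-0.8 -0.3 -2. ]
shift [ 7.6 17.4 -2.6] turn [-0.002 -0.     0.029]
```

In the tool's units: 30 mm / 250 = 0.12, 17.5 mm / 250 = 0.07, 0.029 rad / 3.1416 = 0.0092.

Request:
{"method": "creep_tool", "body": {
  "rows": {"dx": [0.012, 0.03, 0.03, 0.03], "dy": [0.036, 0.07, 0.07, 0.07], "dz": [0, 0.04, 0.12, 0.12], "rx": [0, 0, 0, 0], "ry": [0, 0, 0, 0], "rz": [0.0048, 0.0092, 0.0092, 0.0092]}
}}

```text
clock: 5.0
eef_pos: [581.8, -201.6, 91.2]
eef_rot: [-3.137, -0.0, 1.221]
wrist_force: [-0.4, 0.1, -1.0]
finger_gap: 53.2
finger_force: 8.9
```

```bash
python3 look.py w3; python3 g.py w3; python3 -c "
from h import *
go(585,-200.5,13,1.222)"
```

```text
w3 4143 414 r29 [623.6 -96. ] top [619.9 -99.3  55.8] [ 593. -127.   22.] [652. -70.  60.]
t 5.05 at [ 582.3 -201.8   92.9] [-3.139 -0.     1.221] gap 53.5 f [-0.1  0.7 -0.1]
shift [ 2.2  2.3 79.9] turn [-0.003 -0.    -0.001]
```

View pics/w3.png

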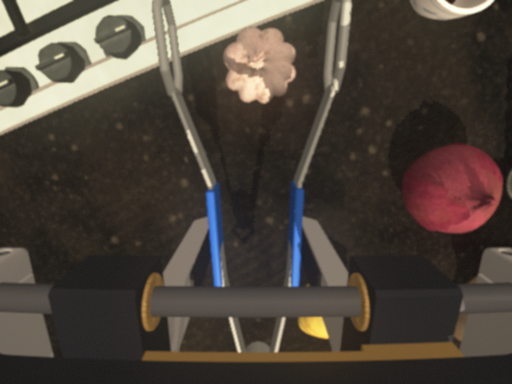

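The wrist view shows the garlic at (260,65) between the loops (168,45) and (340,45). The nearest hob knob is at (118,37), and only a bit of the lemon shows, at (312,327) next to the right finger. I'll check the clearance to the knob before descending.

Run:
```python
from h import *
z=np.load('pics/w3.npz');X=z['X']
q=X[10:62,92:150].reshape(-1,3);k=q[(q[:,2]>14)&(q[:,2]<45)];print('knob',np.percentile(k,[2,98],axis=0).round())
for nm,s in(('lemon',np.s_[314:336,300:326]),):
    q=X[s].reshape(-1,3);q=q[(q[:,2]>10)&(q[:,2]<60)];print(nm,np.percentile(q,[2,98],axis=0).round())
q=X[0:110,130:330].reshape(-1,3)
for y in range(-76,-40,4):
    w=q[(abs(q[:,1]-y)<2)&(q[:,2]<30)&(abs(q[:,0]-585)<15)];print(y,len(w),np.median(w[:,2]).round(1) if len(w) else '')
```

```text
knob [[510. -51.  15.]
 [538. -23.  32.]]
lemon [[ 581. -340.   37.]
 [ 602. -317.   56.]]
-76 154 1.0
-72 168 1.0
-68 171 1.1
-64 296 7.2
-60 184 11.2
-56 192 11.4
-52 194 11.6
-48 172 11.8
-44 112 7.6
```

In the tool's units: 68 mm / 250 = 0.272, 58 mm / 250 = 0.232.

Request:
{"method": "creep_tool", "body": {
  "rows": {"dx": [0.01, 0.01, 0.01, 0.01, 0.01], "dy": [0.012, 0.012, 0.012, 0.012, 0.012], "dz": [0.048, 0.112, 0.176, 0.232, 0.272], "rx": [0, 0, 0, 0, 0], "ry": [0, 0, 0, 0, 0], "rz": [0, 0, 0, 0, 0]}
}}

```text
clock: 5.55
eef_pos: [586.2, -200.4, 24.5]
eef_rot: [-3.14, -0.0, 1.222]
wrist_force: [-0.4, 0.5, -0.6]
finger_gap: 52.7
finger_force: 8.9
```

Request:
{"method": "creep_tool", "body": {
  "rows": {"dx": [0, 0, 0], "dy": [0, 0, 0], "dz": [0.012, 0.02, 0.02], "rx": [0, 0, 0], "ry": [0, 0, 0], "rz": [0, 0, 0]}
}}

```text
clock: 5.85
eef_pos: [587.0, -200.7, 21.7]
eef_rot: [3.141, 0.0, 1.222]
wrist_force: [0.2, 0.0, -1.4]
finger_gap: 52.8
finger_force: 8.9
```

```bash
python3 look.py w4; python3 -c "
from h import *
go(586,-200.5,14,1.222)"
```

```text
t 5.9 at [ 587.1 -200.7   21.9] [3.141 0.    1.222] gap 53.2 f [-0.4 -0.1 -0.8]
shift [-0.2 -1.1  7.9] turn [ 0.001  0.    -0.   ]
```

View pics/w4.png

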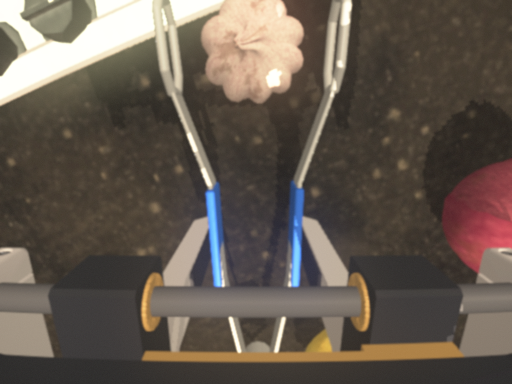

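The bulb is now at (253,48), centred between the loops at (167,45) and (340,45). I'll lower 8 mm and close.

In the tool's units: 8 mm / 250 = 0.032, 6 mm / 250 = 0.024.

Request:
{"method": "creep_tool", "body": {
  "rows": {"dx": [0, 0, 0, 0], "dy": [0, 0, 0, 0], "dz": [0.012, 0.024, 0.032, 0.032], "rx": [0, 0, 0, 0], "ry": [0, 0, 0, 0], "rz": [0, 0, 0, 0]}
}}

```text
clock: 6.3
eef_pos: [586.7, -200.6, 13.1]
eef_rot: [-3.141, -0.0, 1.222]
wrist_force: [0.4, -0.2, -1.1]
finger_gap: 53.0
finger_force: 8.9
```

Request:
{"method": "creep_tool", "body": {
  "rows": {"dx": [0, 0, 0, 0, 0], "dy": [0, 0, 0, 0, 0], "dz": [0, 0, 0, 0, 0], "rx": [0, 0, 0, 0, 0], "ry": [0, 0, 0, 0, 0], "rz": [0, 0, 0, 0, 0]},
  "finger_gap": 38,
  "force": 20
}}

```text
clock: 6.8
eef_pos: [586.9, -200.6, 13.5]
eef_rot: [3.141, -0.0, 1.222]
wrist_force: [-0.4, 0.0, -0.7]
finger_gap: 38.3
finger_force: 11.7
```

Request:
{"method": "creep_tool", "body": {
  "rows": {"dx": [0, 0, 0, 0, 0], "dy": [0, 0, 0, 0, 0], "dz": [0, 0, 0, 0, 0], "rx": [0, 0, 0, 0, 0], "ry": [0, 0, 0, 0, 0], "rz": [0, 0, 0, 0, 0]},
  "finger_gap": 30,
  "force": 20
}}

```text
clock: 7.3
eef_pos: [586.8, -200.6, 13.5]
eef_rot: [-3.142, 0.0, 1.222]
wrist_force: [0.0, -0.2, -0.6]
finger_gap: 37.6
finger_force: 19.9
```

Request:
{"method": "creep_tool", "body": {
  "rows": {"dx": [0, 0, 0, 0, 0], "dy": [0, 0, 0, 0, 0], "dz": [0, 0, 0, 0, 0], "rx": [0, 0, 0, 0, 0], "ry": [0, 0, 0, 0, 0], "rz": [0, 0, 0, 0, 0]}
}}

```text
clock: 7.8
eef_pos: [586.8, -200.6, 13.4]
eef_rot: [-3.142, -0.0, 1.222]
wrist_force: [-0.9, -0.4, -0.4]
finger_gap: 37.2
finger_force: 19.9
```

In the tool's units: -15 mm / 250 = -0.06, -8 mm / 250 = -0.032.

Request:
{"method": "creep_tool", "body": {
  "rows": {"dx": [0, 0, 0, 0, 0], "dy": [0, 0, 0, 0, 0], "dz": [0, 0, -0.012, -0.032, -0.06], "rx": [0, 0, 0, 0, 0], "ry": [0, 0, 0, 0, 0], "rz": [0, 0, 0, 0, 0]},
  "finger_gap": 30,
  "force": 24
}}

```text
clock: 8.3
eef_pos: [586.7, -200.5, 28.8]
eef_rot: [-3.141, -0.0, 1.222]
wrist_force: [0.6, 0.0, -1.9]
finger_gap: 37.9
finger_force: 23.9
```

Request:
{"method": "creep_tool", "body": {
  "rows": {"dx": [0, 0, 0, 0, 0], "dy": [0, 0, 0, 0, 0], "dz": [-0.048, -0.112, -0.176, -0.24, -0.288], "rx": [0, 0, 0, 0, 0], "ry": [0, 0, 0, 0, 0], "rz": [0, 0, 0, 0, 0]}
}}

```text
clock: 8.8
eef_pos: [587.2, -200.8, 102.6]
eef_rot: [3.14, 0.0, 1.222]
wrist_force: [-0.4, -0.5, -1.5]
finger_gap: 38.0
finger_force: 23.9
```

Request:
{"method": "creep_tool", "body": {
  "rows": {"dx": [0, 0, 0, 0, 0], "dy": [0, 0, 0, 0, 0], "dz": [-0.056, -0.112, -0.16, -0.184, -0.184], "rx": [0, 0, 0, 0, 0], "ry": [0, 0, 0, 0, 0], "rz": [0, 0, 0, 0, 0]}
}}

```text
clock: 9.3
eef_pos: [587.1, -200.7, 147.3]
eef_rot: [3.14, 0.0, 1.222]
wrist_force: [0.6, 0.5, -1.2]
finger_gap: 37.3
finger_force: 23.9
```

```bash
python3 look.py w5; python3 -c "
from h import *
go(568.5,42,145,1.222)"
```

```text
t 9.35 at [ 586.8 -200.6  146.4] [ 3.142 -0.     1.222] gap 37.2 f [ 1.1  0.6 -2.9]
shift [ 221.7 -100.1    1.4] turn [ 0. -0. -0.]
```

View pics/w5.png

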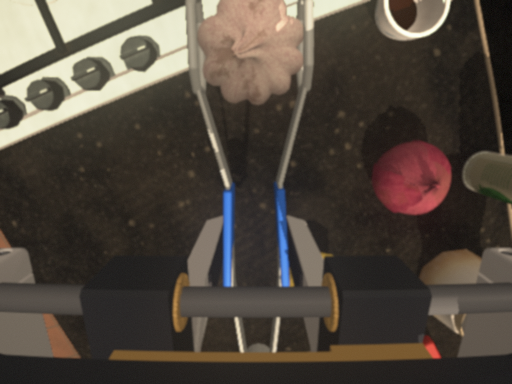

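The bulb is held between the loops at about (250,50), lifted clear. Now I'll carry it to the pan.

In the tool's units: 88 mm / 250 = 0.352, 62 mm / 250 = 0.248.

Request:
{"method": "creep_tool", "body": {
  "rows": {"dx": [0.02, 0.072, 0.152, 0.248, 0.352], "dy": [-0.01, -0.032, -0.068, -0.112, -0.16], "dz": [0, 0, 0, 0, 0], "rx": [0, 0, 0, 0, 0], "ry": [0, 0, 0, 0, 0], "rz": [0, 0, 0, 0, 0]}
}}

```text
clock: 9.85
eef_pos: [578.8, -102.5, 146.0]
eef_rot: [-3.141, -0.0, 1.222]
wrist_force: [1.0, 0.6, -0.8]
finger_gap: 37.6
finger_force: 23.9
```

Request:
{"method": "creep_tool", "body": {
  "rows": {"dx": [0.104, 0.208, 0.312, 0.4, 0.464], "dy": [-0.048, -0.096, -0.14, -0.18, -0.208], "dz": [0, 0, 0, 0, 0], "rx": [0, 0, 0, 0, 0], "ry": [0, 0, 0, 0, 0], "rz": [0, 0, 0, 0, 0]}
}}

```text
clock: 10.35
eef_pos: [569.3, 25.1, 146.1]
eef_rot: [-3.141, -0.0, 1.223]
wrist_force: [-0.1, -0.1, -1.6]
finger_gap: 37.7
finger_force: 23.9
```

Request:
{"method": "creep_tool", "body": {
  "rows": {"dx": [0.036, 0.06, 0.07, 0.07, 0.07], "dy": [-0.016, -0.028, -0.032, -0.032, -0.032], "dz": [0, 0, 0, 0, 0], "rx": [0, 0, 0, 0, 0], "ry": [0, 0, 0, 0, 0], "rz": [0, 0, 0, 0, 0]}
}}

```text
clock: 10.85
eef_pos: [568.6, 41.2, 146.4]
eef_rot: [-3.142, 0.0, 1.221]
wrist_force: [-0.3, -0.2, -1.3]
finger_gap: 37.7
finger_force: 23.9
```

```bash
python3 look.py w6
```

Run:
```python
from h import *
go(568,42.5,145,1.222)
z=np.load('pics/w6.npz');X,p=z['X'],z['p'].astype(int)
m=(p[...,0]-p[...,2]>12)&(p[...,0]>90)&(X[...,2]>120)&(X[...,2]<220)&(abs(X[...,0]-605)<60)&(abs(X[...,1]-144)<60)
print('garlic',m.sum(),np.percentile(X[m],[1,99],axis=0).round())
for n in('scene','side'):
    p,d=optics.camera(n);X=cloud(n,d);q=p.astype(int);cv2.imwrite(f'pics/{n}9.png',p[...,::-1])
    m=(q[...,0]-q[...,2]>15)&(q[...,0]>90)&(abs(X[...,0]-605)<60)&(abs(X[...,1]-144)<60)&(X[...,2]>105)&(X[...,2]<240)
    print(n,m.sum(),np.percentile(X[m],[2,98],axis=0).round() if m.any() else '')
a=np.hstack([cv2.imread(f'pics/{n}9.png')[80:330,80:450] for n in('scene','side')]);cv2.imwrite('pics/fin.png',a)
```

```text
t 10.9 at [568.6  41.2 146.4] [-3.142  0.     1.221] gap 37.6 f [-0.2 -0.5 -1.4]
shift [ 1.  -1.   1.4] turn [-0.     0.    -0.001]
garlic 12271 [[568.  89. 149.]
 [636. 169. 189.]]
scene 575 [[566.  89. 147.]
 [637. 175. 182.]]
side 67 [[565.  86. 150.]
 [617. 133. 166.]]
```

View pics/fin.png

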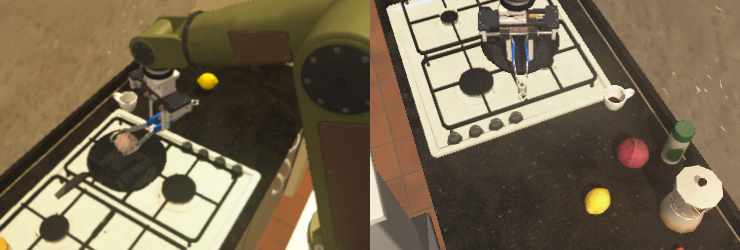

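The scene half of the picture shows the bulb in the tongs at about (126,142), over the pan's bowl. In the side half the lemon (597,201), onion (633,152) and mug (613,97) are where they stood. I'll let it settle and hand in.

Request:
{"method": "creep_tool", "body": {
  "rows": {"dx": [0, 0, 0], "dy": [0, 0, 0], "dz": [0, 0, 0], "rx": [0, 0, 0], "ry": [0, 0, 0], "rz": [0, 0, 0]}
}}

```text
clock: 11.3
eef_pos: [568.6, 41.6, 146.4]
eef_rot: [-3.142, 0.0, 1.222]
wrist_force: [0.1, 0.3, -1.8]
finger_gap: 37.6
finger_force: 23.9
```

```bash
python3 -c "
from cell import manip, optics, telemetry, ticket
print(ticket.sign_off())"
```

```text
the job is handed in; nothing more can be done
None
```

The job is handed in at 11.3 s: the tongs are closed on the garlic and holding it still over the middle of the pan, about 4 cm above the rim, and the lemon, mug and onion look unmoved in the last pictures.

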